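# Open the safety-capped solvent bottle

### The arm

A 6-joint arm with a two-finger parallel gripper is mounted at the origin on the work surface. World frame = base frame: x ahead of the robot, y to its left, z up, the work surface at z = 0. Lengths are in m, angles in rad, forces in N, time in s.
With the tool pointing down it reaches from about 0.3 to 0.775 m from the base axis. Payload 14.6 kg.
Tool frame: the origin (TCP) lies midway between the tips of the shut fingers; the grasp point (between the pads) lies 19 mm behind it (ctrl.hold_point_z is the distance from the TCP to the grasp point, in m); z points along the fingers, x is the direction in which the jaws open and shut, and the axes are right-handed (so a half turn about z gives the same grasp; the last joint's range is limited). The gripper opens to 94 mm and grips with 3 to 60 N. Pads are 16 mm wide; open, the fingers measure 119 mm over their backs; the gripper's body (75 mm by 177 mm) begins 78 mm behind the grasp point.
Start: joints at [1.261, 0.3, 1.521, -0, 1.321, -0.067], TCP at [0.132, 0.534, 0.205] pointing down, gripper open.
Joint ranges: [-3.03, 3.03], [-0.79, 2.21], [0.23, 2.52], [-1.04, 4.18], [0, 3.07], [-2.55, 2.55]. Speed limits (rad/s): [2.22, 2.22, 2.57, 3.14, 3.14, 3.14].

### API

Orientations are given as [roll, pitch, yaw] about the fixed x, y, z axes, in that order (R = Rz(yaw) Ry(pitch) Rx(roll)).
In Python, from station import ctrl, viewer, ticket, nets gives the robot as it stands.
- The arm moves only by the tool carry_out, never from a script. Its argument "commands" is one flat list of numbers, 7 for each row, row after row: the closure, from -1 (fully open) to 1 (shut), so that 0 is half open, then the shift along the world's x, y, z in cm, then the turn, a rotation vector about the world's x, y, z in rad. In form: [gripper, tx, ty, tz, ax, ay, az, gripper, tx, ty, tz, ax, ay, az, ...]. A call has 1 to 12 rows; each row is the pose to reach, as a shift and turn from the pose measured when the call began; what a row does not reach only later rows make up. A row lasts 1/12 s, in which the tool goes at most 41.7 mm and 7.16 degrees, less where a joint would pass 70% of its speed; a pose out of reach is approached as far as the arm can. A call with a gripper value outside its range is refused whole. The fingers move at their own pace and stop on an object; "force" is the grip in N (left out, the last holds). Time passes only in rows, so rows that repeat a pose let the fingers close. It gives the time, the measured TCP pose, the force and the opening at its end, in the units of the state.
- ctrl.get_obs(): the state, without advancing time (a new reading comes with each control period).
- viewer.camera(name): name is "side" or "top"; returns (picture, depth): 420x560x3 uint8, blue, green, red; 420x560 float32, m along the optical axis (not along the pixel's ray), 0 where there is no reading.
- viewer.camera_info(name): a dict with "fx", "fy", "cx", "cy" (pixels), "R" (3x3) and "t" (3): a world point X has camera coordinates R X + t. Camera axes: x right, y down, z forward; pixel columns grow to the right and rows downward; lengths in m; the calibration is good to about 2 mm. A picture is of the moment at which its call begins. camera_info takes no time and is no camera call.
- ticket.hand_in(): hands the job in, once; it reports no verdict.
Trained networks look in the newest picture that a camera, given by its name, has taken for a name from the list of things; names that differ only in an ending like _2 or _b are one class to them, and where a whole thing is asked for, a point or a joint stands for the part that bears it (a point fixed in the world has none). Each returns a list of dicts, best first, with "confidence" (0 to 1); they miss things now and then, are a little off and sometimes report something else, mostly with a low value. They report only what shows in the picture. A call takes as long as a camera call. They do not tell look-alikes from the thing itself.
- nets.silhouettes(camera, thing): "region" (420x560 bool, what is visible of it) and "extent" ([left, top, right, bottom] in pixels, round what is visible of it).
The state is a dict: "time_s": time; "qpos": joint angles; "joint_vel": joint speeds; "tau": joint torques, N m; "ee_pos": TCP position; "eef_rot": TCP orientation; "force": force on the tool from outside, world axes, zero at the start; "moment": the same for the moment, N m; "grip_width": finger opening in m.
Only numpy, scipy, OpenCV 4.12 (cv2) and the standard library are available. Lean on these libraries where they do the work, as an engineer would, in place of code of your own. Each camera call takes 0.05 s, during which the arm holds its last target. There are 200 camera calls.

### The job

Take the push-and-turn safety cap off the amber solvent bottle: press it down against its spring until you feel it is fully down, turn it anticlockwise while keeping it pressed, and lift it off. Set it down, not dropped, in the round steel dish with its open side down and let go; do not overload the glass neck, and leave the solder spool, the jar and the screwdriver alone.

Things in the scene. Friction and masses are not known exactly. Their poses are not given: they have to be found in the camera images.
- cap: White plastic safety cap, loose, about 35 g, hollow, open underneath: twelve-sided skirt 50 mm across its flats, 30 mm tall, three small dark dashes on its flat top. Origin: centre of its lower rim; z up. Flats face its x axis and every 30 degrees from it. At the start it is locked on the neck, its x parallel to the bottle's; three lugs inside sit in notches under the neck's flanges.
- cap_top (a point): Centre of the cap's flat top, 30 mm above its lower rim. To free the cap, press it down until it goes solid on the neck's rim. This travel differs from bottle to bottle, 4.5 to 13.5 mm, unmarked; only in its last 1.5 mm do the lugs pass below the lock teeth. A hidden spring pushes up: 6 N at first, 0.3 N more per mm. So 13 to 15 N in all shows that it is solidly down.
- neck (a point): On the bottle's axis, 154 mm above its origin, inside the cap. Keep the cap down and turn it anticlockwise seen from above: past the teeth at 50 degrees, aim for 65 to 70, a stop at 87. Then the spring raises it up to 6 mm and it lifts off freely, clear after 35 mm. The glass neck breaks above 28 N between cap and bottle: pressed too hard, turned against an uncleared tooth, or pulled while locked.
- bottle: Amber glass bottle with a blank paper label, fixed in a dark steel bench holder; body 72 mm across, holder foot 96 mm across, holder 50 mm tall, shoulder from 86 to 110 mm high, bare neck 28 mm across above 114 mm. Origin: centre of the underside on the bench; z up. The cap's lower rim starts 144 mm and its top 174 mm above it.
- dish: Shallow round steel dish, fixed to the bench, 150 mm across its rim, 132 mm at the foot, walls 14 mm high and 3 mm thick, flat floor 3 mm above the bench. Origin: centre of its underside. The cap, stood in it, has its origin 3 mm above the dish's origin.
- spool: Solder spool, grey, 54 mm across, 38 mm tall, standing loose. Origin: centre of its underside. To be left alone.
- jar: Small closed jar with a metal lid, 40 mm across, 42 mm tall, standing loose. Origin: centre of its underside. To be left alone.
- screwdriver: Screwdriver lying loose between the jar and the spool, 120 mm long along its x axis. To be left alone.
Mind the look-alikes: they are no part of the job. Leave any red look-alike of the cap alone.

How it is judged:
By the outcome, as a careful person would: the job done as asked, in the order asked, and still so for the second after the job is handed in, with the robot touching nothing.
It also fails if it takes over 72 s, if anything falls off the work surface, if the arm or the gripper's body presses on something with over 40 N, if the wrist force passes 120 N, or if a joint passes its speed limit or range.

## Working session

There is one attempt and no reset: what is moved stays moved. The work goes in short steps, Python scripts to look and compute and a tool call to move; the robot and the scene stay as the last step left them, time stands still between calls to the robot, and variables do not carry over. Pictures are saved under pics/ and viewed, about 8 in all and at most 12, crops included, and the job is handed in when it is done.

Besides the shell and the picture viewer there is one more tool, called as name(argument=value, ...) on one line, values as JSON. carry_out: Moves the arm, as the interface text tells. Its arguments: {"type":"object","properties":{"commands":{"type":"array","items":{"type":"number"}},"force":{"type":"number"}},"required":["commands"]}

```bash
ls; mkdir -p pics
cat > h.py <<'E'
import numpy as np, cv2
from station import ctrl, viewer, ticket, nets
def pts(cam,depth,mask):
    i=viewer.camera_info(cam); v,u=np.nonzero(mask&(depth>0)); d=depth[v,u]
    P=np.stack([(u-i["cx"])/i["fx"]*d,(v-i["cy"])/i["fy"]*d,d],1)
    return (P-np.array(i["t"]))@np.array(i["R"])
E
python3 - <<'E'
from h import *
o=ctrl.get_obs(); print({k:np.round(v,3) for k,v in o.items()}, ctrl.hold_point_z)
for c in("top","side"):
    im,d=viewer.camera(c); cv2.imwrite(f"pics/{c}0.png",im)
    for t in("cap","bottle","dish","spool","jar","screwdriver"):
        for r in nets.silhouettes(c,t):
            P=pts(c,d,r["region"])
            print(c,t,round(r["confidence"],2),r["extent"],len(P),np.round(np.percentile(P,[1,50,99],axis=0),3).tolist())
E
```

```text
pics
{'time_s': np.float64(0.0), 'qpos': array([ 1.261,  0.3  ,  1.522, -0.   ,  1.321, -0.067]), 'joint_vel': array([-0.001,  0.   ,  0.001, -0.   ,  0.001, -0.001]), 'tau': array([ 0.0000e+00, -5.3180e+01, -3.5275e+01,  7.1000e-02,  2.4000e-02,
       -0.0000e+00]), 'ee_pos': array([0.132, 0.534, 0.205]), 'eef_rot': array([-3.142e+00,  1.000e-03,  1.328e+00]), 'force': array([-0.181, -0.402, -0.46 ]), 'moment': array([ 0.006, -0.005,  0.026]), 'grip_width': np.float64(0.094)} 0.0188
top cap 0.75 [234.0, 248.5, 253.6, 266.7] 338 [[0.403, 0.069, 0.02], [0.424, 0.092, 0.03], [0.448, 0.117, 0.036]]
top cap 0.69 [183.4, 275.7, 203.0, 296.8] 370 [[0.329, 0.187, 0.01], [0.352, 0.211, 0.03], [0.376, 0.235, 0.036]]
top cap 0.57 [165.6, 213.3, 192.2, 243.2] 518 [[0.459, 0.199, 0.002], [0.483, 0.222, 0.173], [0.508, 0.277, 0.178]]
top bottle 0.74 [173.9, 211.2, 210.0, 248.0] 857 [[0.438, 0.178, -0.0], [0.473, 0.202, 0.053], [0.529, 0.255, 0.107]]
top dish 0.61 [310.7, 191.1, 372.8, 253.5] 2920 [[0.437, -0.214, -0.002], [0.508, -0.144, 0.004], [0.577, -0.074, 0.017]]
top spool 0.93 [263.0, 132
[... 584 characters left out ...]
15.9, 280.9, 344.2, 308.4] 698 [[0.402, 0.069, -0.001], [0.426, 0.105, 0.029], [0.454, 0.12, 0.033]]
side bottle 0.69 [261.1, 303.0, 315.6, 367.7] 3117 [[0.441, 0.199, 0.001], [0.478, 0.25, 0.059], [0.528, 0.271, 0.128]]
side dish 0.73 [275.7, 196.2, 345.9, 238.8] 2083 [[0.441, -0.218, 0.0], [0.508, -0.152, 0.004], [0.577, -0.074, 0.016]]
side spool 0.59 [196.4, 232.6, 220.5, 259.0] 621 [[0.675, -0.003, 0.001], [0.696, 0.03, 0.036], [0.725, 0.045, 0.041]]
side jar 0.67 [319.2, 243.9, 344.2, 270.9] 439 [[0.424, -0.022, 0.004], [0.442, 0.003, 0.033], [0.462, 0.013, 0.045]]
side screwdriver 0.68 [237.7, 239.6, 289.1, 254.0] 363 [[0.531, -0.02, 0.0], [0.562, -0.005, 0.02], [0.617, 0.003, 0.028]]
```

Run:
```python
from h import *
a=cv2.imread("pics/top0.png"); b=cv2.imread("pics/side0.png")
A=cv2.resize(a[120:310,150:390],None,fx=2,fy=2,interpolation=cv2.INTER_CUBIC)
B=cv2.resize(b[190:380,190:400],None,fx=1.5,fy=1.5)
C=cv2.resize(a[205:255,160:215],None,fx=4,fy=4,interpolation=cv2.INTER_CUBIC)
o=np.zeros((600,800,3),np.uint8); o[:380,:480]=A; o[:285,480:795]=B; o[385:585,:220]=C
D=cv2.resize(b[262:302,265:308],None,fx=6,fy=6,interpolation=cv2.INTER_CUBIC); o[300:540,490:490+258]=D
cv2.imwrite("pics/c0.png",o)
for c,e in(("top",None),("side",None)):
    im,d=viewer.camera(c); P=pts(c,d,np.ones(d.shape,bool))
    m=(abs(P[:,0]-.484)<.045)&(abs(P[:,1]-.225)<.045)
    for lo,hi in((.17,.18),(.148,.168)):
        Q=P[m&(P[:,2]>lo)&(P[:,2]<hi)]; 
        if len(Q)<5: continue
        print(c,lo,len(Q),Q.mean(0).round(4),np.percentile(Q,[1,99],axis=0).round(4).tolist(), cv2.minEnclosingCircle(Q[:,:2].astype(np.float32)))
```

```text
top 0.17 416 [0.4841 0.2239 0.1744] [[0.4612, 0.2011, 0.1705], [0.5065, 0.247, 0.1795]] ((0.48410624265670776, 0.22437211871147156), 0.02524675242602825)
top 0.148 37 [0.4786 0.2059 0.1593] [[0.4594, 0.1984, 0.1495], [0.5052, 0.2316, 0.1673]] ((0.4849122166633606, 0.22363045811653137), 0.025873934850096703)
side 0.17 608 [0.4843 0.2265 0.1741] [[0.4612, 0.2022, 0.1704], [0.5076, 0.248, 0.1767]] ((0.48417928814888, 0.22367337346076965), 0.026569148525595665)
side 0.148 292 [0.4808 0.2436 0.1579] [[0.4596, 0.2274, 0.1482], [0.507, 0.2504, 0.1677]] ((0.48363959789276123, 0.22986236214637756), 0.02456102892756462)
```

View pics/c0.png

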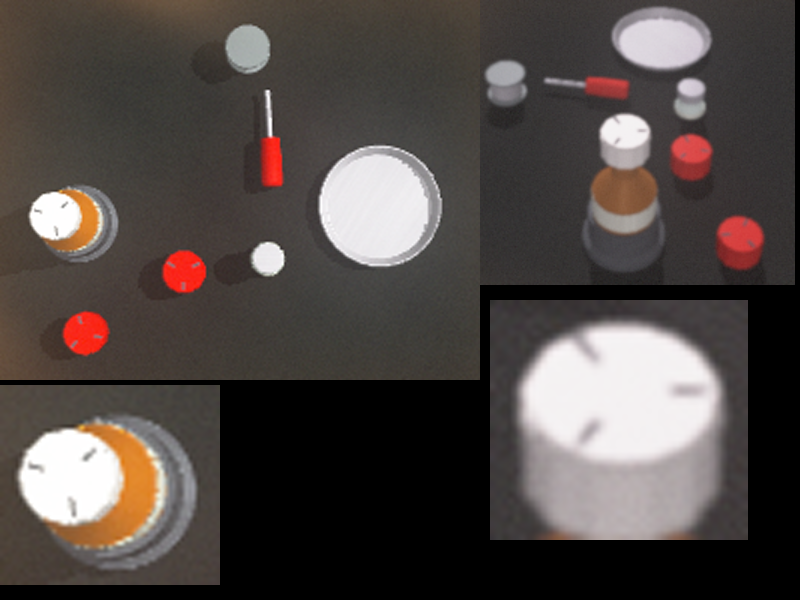

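Run:
```python
from h import *
for c in("top","side"):
    g=cv2.imread(f"pics/{c}0.png").astype(np.float32).min(2); i=viewer.camera_info(c)
    for C in((.4842,.224),(.4848,.225)):
        th=np.radians(np.arange(0,360,2)); S=[]
        for r in np.arange(.010,.0205,.001):
            X=np.stack([C[0]+r*np.cos(th),C[1]+r*np.sin(th),0*th+.174],1)@np.array(i["R"]).T+i["t"]
            u=(X[:,0]/X[:,2]*i["fx"]+i["cx"]).astype(np.float32);v=(X[:,1]/X[:,2]*i["fy"]+i["cy"]).astype(np.float32)
            S.append(cv2.remap(g,u[None],v[None],cv2.INTER_LINEAR)[0])
        S=np.array(S); dk=(np.median(S,1,keepdims=True)-S).clip(0).mean(0)
        f=(dk*np.exp(3j*th)).sum(); 
        loc=[]
        for k in range(3):
            a0=np.angle(f)/3+2*np.pi*k/3; w=dk*(abs(np.angle(np.exp(1j*(th-a0))))<.5)
            loc.append(np.degrees(np.angle((w*np.exp(1j*th)).sum())))
        print(c,C,np.degrees(np.angle(f))/3,np.round(loc,1))
```

```text
top (0.4842, 0.224) -46.41666567896694 [ -44.6   74.9 -169.7]
top (0.4848, 0.225) -46.514620713975624 [ -48.8   76.  -166.6]
side (0.4842, 0.224) -46.699649074028606 [ -44.4   68.7 -164.1]
side (0.4848, 0.225) -46.66434544943542 [ -48.3   69.7 -161.3]
```

carry_out(commands=[-1, 9, -8, 0, 0, 0, -0.15, -1, 9, -8, 0, 0, 0, -0.15, -1, 9, -8, 0, 0, 0, -0.15, -1, 20, -18, 0, 0, 0, -0.35, -1, 20, -18, 0, 0, 0, -0.35, -1, 20, -18, 0, 0, 0, -0.35, -1, 20, -18, 0, 0, 0, -0.35, -1, 35.2, -31, 0, 0, 0, -0.567, -1, 35.2, -31, 0, 0, 0, -0.567, -1, 35.2, -31, 0, 0, 0, -0.567, -1, 35.2, -31, 0, 0, 0, -0.567, -1, 35.2, -31, 0, 0, 0, -0.567], force=5)

```text
time_s: 1.8
ee_pos: [0.486, 0.2216, 0.2055]
eef_rot: [3.141, -0.0, 0.76]
force: [0.4, 0.9, -0.5]
grip_width: 0.0942
```

carry_out(commands=[-1, 0, 0, 0, 0, 0, 0, -1, 0, 0, 0, 0, 0, 0])

```text
time_s: 1.97
ee_pos: [0.4869, 0.2204, 0.2052]
eef_rot: [3.141, 0.0, 0.757]
force: [0.2, 0.9, 0.6]
grip_width: 0.094
```

carry_out(commands=[-1, -0.26, 0.39, 0, 0, 0, 0, -1, -0.26, 0.39, 0, 0, 0, 0, -1, -0.26, 0.39, -1, 0, 0, 0, -1, -0.26, 0.39, -2, 0, 0, 0, -1, -0.26, 0.39, -3, 0, 0, 0, -1, -0.26, 0.39, -4, 0, 0, 0, -1, -0.26, 0.39, -5, 0, 0, 0, -1, -0.26, 0.39, -5.8, 0, 0, 0, -1, -0.26, 0.39, -5.8, 0, 0, 0, -1, -0.26, 0.39, -5.8, 0, 0, 0])

```text
time_s: 2.8
ee_pos: [0.4842, 0.2242, 0.1468]
eef_rot: [-3.141, 0.001, 0.757]
force: [-0.4, 0.1, 0.5]
grip_width: 0.0938
```

Run:
```python
from h import *
o=ctrl.get_obs(); print(o["ee_pos"].round(4),o["eef_rot"].round(3),o["force"].round(2),o["moment"].round(3))
a,d=viewer.camera("top"); b,d2=viewer.camera("side")
A=cv2.resize(a[190:270,140:230],None,fx=4.4,fy=4.4,interpolation=cv2.INTER_CUBIC)
B=cv2.resize(b[220:340,230:350],None,fx=3.3,fy=3.3,interpolation=cv2.INTER_CUBIC)
h=max(A.shape[0],B.shape[0]); o=np.zeros((h,A.shape[1]+B.shape[1],3),np.uint8); o[:A.shape[0],:A.shape[1]]=A;o[:B.shape[0],A.shape[1]:]=B
cv2.imwrite("pics/c1.png",o)
```

```text
[0.4842 0.2242 0.1468] [-3.141e+00  1.000e-03  7.570e-01] [-0.41  0.08  0.5 ] [-0.022  0.014 -0.014]
```

View pics/c1.png

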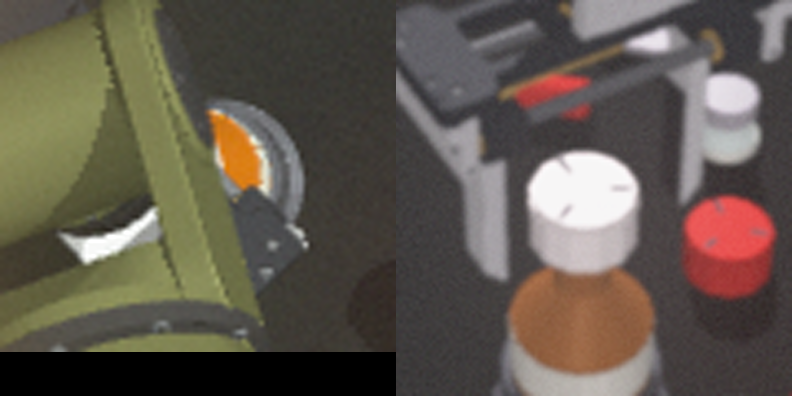

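Side view: the cap (crop ~583,210) lies between the two fingers, clear of the shoulder. I'll close gently and read the lateral force.

carry_out(commands=[1, 0, 0, 0, 0, 0, 0, 1, 0, 0, 0, 0, 0, 0, 1, 0, 0, 0, 0, 0, 0, 1, 0, 0, 0, 0, 0, 0, 1, 0, 0, 0, 0, 0, 0, 1, 0, 0, 0, 0, 0, 0, 1, 0, 0, 0, 0, 0, 0, 1, 0, 0, 0, 0, 0, 0], force=4)

```text
time_s: 3.57
ee_pos: [0.485, 0.2248, 0.1477]
eef_rot: [3.141, -0.002, 0.757]
force: [4.0, 4.2, -2.6]
grip_width: 0.0498
```

Run:
```python
from h import *
o=ctrl.get_obs(); print(o["ee_pos"].round(4),o["eef_rot"].round(4),o["force"].round(2),o["moment"].round(3),o["grip_width"],o["qpos"].round(3))
```

```text
[0.485  0.2248 0.1477] [ 3.141e+00 -2.300e-03  7.571e-01] [ 3.99  4.16 -2.56] [ 0.595 -0.768  0.023] 0.04979766523305788 [ 0.365  0.319  1.636  0.     1.184 -0.392]
```

carry_out(commands=[1, 0.05, 0.05, -0.05, 0, 0, 0, 1, 0.05, 0.05, -0.05, 0, 0, 0, 1, 0.05, 0.05, -0.05, 0, 0, 0, 1, 0.05, 0.05, -0.05, 0, 0, 0])

```text
time_s: 3.9
ee_pos: [0.4856, 0.2253, 0.1475]
eef_rot: [3.141, -0.003, 0.757]
force: [-1.9, -2.0, 5.0]
grip_width: 0.0498
```

carry_out(commands=[1, -0.02, -0.02, 0, 0, 0, 0, 1, -0.02, -0.02, 0, 0, 0, 0, 1, -0.02, -0.02, 0, 0, 0, 0, 1, -0.02, -0.02, 0, 0, 0, 0, 1, -0.02, -0.02, 0, 0, 0, 0, 1, -0.02, -0.02, 0, 0, 0, 0], force=50)

```text
time_s: 4.4
ee_pos: [0.4854, 0.2251, 0.1475]
eef_rot: [3.141, -0.003, 0.757]
force: [1.7, 2.8, 1.8]
grip_width: 0.0496
```

carry_out(commands=[1, 0, 0, -0.05, 0, 0, 0, 1, 0, 0, -0.1, 0, 0, 0, 1, 0, 0, -0.15, 0, 0, 0, 1, 0, 0, -0.2, 0, 0, 0, 1, 0, 0, -0.2, 0, 0, 0])

```text
time_s: 4.82
ee_pos: [0.4855, 0.2252, 0.1457]
eef_rot: [3.141, -0.003, 0.757]
force: [-0.2, 0.2, 5.3]
grip_width: 0.0495
```

carry_out(commands=[1, 0, 0, -0.05, 0, 0, 0, 1, 0, 0, -0.1, 0, 0, 0, 1, 0, 0, -0.15, 0, 0, 0, 1, 0, 0, -0.2, 0, 0, 0, 1, 0, 0, -0.24, 0, 0, 0, 1, 0, 0, -0.24, 0, 0, 0])

```text
time_s: 5.32
ee_pos: [0.4855, 0.2252, 0.1436]
eef_rot: [3.141, -0.003, 0.757]
force: [-0.0, 0.7, 6.9]
grip_width: 0.0499
```

carry_out(commands=[1, 0, 0, -0.04, 0, 0, 0, 1, 0, 0, -0.08, 0, 0, 0, 1, 0, 0, -0.08, 0, 0, 0])

```text
time_s: 5.57
ee_pos: [0.4855, 0.2252, 0.1431]
eef_rot: [3.141, -0.004, 0.757]
force: [-0.5, -0.4, 6.9]
grip_width: 0.0496
```

carry_out(commands=[1, 0, 0, -0.05, 0, 0, 0, 1, 0, 0, -0.11, 0, 0, 0, 1, 0, 0, -0.11, 0, 0, 0])

```text
time_s: 5.82
ee_pos: [0.4856, 0.2252, 0.1423]
eef_rot: [3.14, -0.004, 0.757]
force: [-0.6, 0.8, 7.3]
grip_width: 0.0495
```

carry_out(commands=[1, 0, 0, -0.05, 0, 0, 0, 1, 0, 0, -0.11, 0, 0, 0, 1, 0, 0, -0.11, 0, 0, 0])

```text
time_s: 6.07
ee_pos: [0.4856, 0.2252, 0.1415]
eef_rot: [3.14, -0.004, 0.757]
force: [-0.9, 1.2, 7.9]
grip_width: 0.0498
```

carry_out(commands=[1, 0, 0, -0.07, 0, 0, 0, 1, 0, 0, -0.07, 0, 0, 0, 1, 0, 0, -0.07, 0, 0, 0])

```text
time_s: 6.32
ee_pos: [0.4856, 0.2252, 0.1412]
eef_rot: [3.14, -0.004, 0.757]
force: [-1.4, 0.3, 7.2]
grip_width: 0.0495
```

carry_out(commands=[1, 0, 0, -0.07, 0, 0, 0, 1, 0, 0, -0.07, 0, 0, 0, 1, 0, 0, -0.07, 0, 0, 0])

```text
time_s: 6.57
ee_pos: [0.4856, 0.2252, 0.1408]
eef_rot: [3.14, -0.004, 0.757]
force: [-1.7, -0.2, 7.9]
grip_width: 0.0493
```

carry_out(commands=[1, 0, 0, -0.07, 0, 0, 0, 1, 0, 0, -0.07, 0, 0, 0, 1, 0, 0, -0.07, 0, 0, 0])

```text
time_s: 6.82
ee_pos: [0.4856, 0.2252, 0.1406]
eef_rot: [3.14, -0.005, 0.757]
force: [-1.5, -0.1, 7.3]
grip_width: 0.0497
```

carry_out(commands=[1, 0, 0, -0.05, 0, 0, 0, 1, 0, 0, -0.09, 0, 0, 0, 1, 0, 0, -0.09, 0, 0, 0])

```text
time_s: 7.07
ee_pos: [0.4856, 0.2252, 0.14]
eef_rot: [3.14, -0.005, 0.757]
force: [-1.6, 0.1, 7.4]
grip_width: 0.0496
```

carry_out(commands=[1, 0, 0, -0.05, 0, 0, 0, 1, 0, 0, -0.09, 0, 0, 0, 1, 0, 0, -0.09, 0, 0, 0])

```text
time_s: 7.32
ee_pos: [0.4856, 0.2252, 0.1395]
eef_rot: [3.14, -0.005, 0.757]
force: [-1.0, -0.1, 8.7]
grip_width: 0.0495
```

carry_out(commands=[1, 0, 0, -0.05, 0, 0, 0, 1, 0, 0, -0.09, 0, 0, 0, 1, 0, 0, -0.09, 0, 0, 0])

```text
time_s: 7.57
ee_pos: [0.4856, 0.2252, 0.1391]
eef_rot: [3.14, -0.005, 0.757]
force: [-1.5, 0.4, 8.1]
grip_width: 0.0498
```

carry_out(commands=[1, 0, 0, -0.05, 0, 0, 0, 1, 0, 0, -0.09, 0, 0, 0, 1, 0, 0, -0.09, 0, 0, 0])

```text
time_s: 7.82
ee_pos: [0.4856, 0.2252, 0.1385]
eef_rot: [3.14, -0.005, 0.757]
force: [-2.0, 1.5, 7.6]
grip_width: 0.0496
```

carry_out(commands=[1, -0.01, 0, -0.05, 0, 0, 0, 1, -0.01, 0, -0.09, 0, 0, 0, 1, -0.01, 0, -0.09, 0, 0, 0])

```text
time_s: 8.07
ee_pos: [0.4856, 0.2252, 0.1381]
eef_rot: [3.139, -0.006, 0.757]
force: [-0.3, -0.5, 9.2]
grip_width: 0.0498
```

carry_out(commands=[1, 0, 0, -0.05, 0, 0, 0, 1, 0, 0, -0.09, 0, 0, 0, 1, 0, 0, -0.09, 0, 0, 0])

```text
time_s: 8.32
ee_pos: [0.4857, 0.2252, 0.1377]
eef_rot: [3.139, -0.006, 0.757]
force: [-1.1, -0.8, 8.2]
grip_width: 0.0496
```

carry_out(commands=[1, 0, 0, -0.05, 0, 0, 0, 1, 0, 0, -0.09, 0, 0, 0, 1, 0, 0, -0.09, 0, 0, 0])

```text
time_s: 8.57
ee_pos: [0.4857, 0.2252, 0.1372]
eef_rot: [3.139, -0.006, 0.757]
force: [-2.2, 0.4, 8.5]
grip_width: 0.0495
```

carry_out(commands=[1, 0, 0, -0.05, 0, 0, 0, 1, 0, 0, -0.09, 0, 0, 0, 1, 0, 0, -0.09, 0, 0, 0])

```text
time_s: 8.82
ee_pos: [0.4857, 0.2252, 0.1368]
eef_rot: [3.139, -0.007, 0.757]
force: [-1.2, -0.2, 8.3]
grip_width: 0.0495
```

carry_out(commands=[1, -0.01, 0, -0.05, 0, 0.003, 0, 1, -0.01, 0, -0.09, 0, 0.003, 0, 1, -0.01, 0, -0.09, 0, 0.003, 0])

```text
time_s: 9.07
ee_pos: [0.4856, 0.2252, 0.1363]
eef_rot: [3.141, -0.005, 0.757]
force: [-1.5, 0.3, 8.4]
grip_width: 0.0494
```

carry_out(commands=[1, 0, 0, -0.05, 0, 0, 0, 1, 0, 0, -0.09, 0, 0, 0, 1, 0, 0, -0.09, 0, 0, 0])

```text
time_s: 9.32
ee_pos: [0.4856, 0.2252, 0.1359]
eef_rot: [3.141, -0.005, 0.757]
force: [-2.6, 0.5, 9.7]
grip_width: 0.0497
```

carry_out(commands=[1, 0, 0, -0.05, 0, 0, 0, 1, 0, 0, -0.09, 0, 0, 0, 1, 0, 0, -0.09, 0, 0, 0])

```text
time_s: 9.57
ee_pos: [0.4856, 0.2252, 0.1355]
eef_rot: [3.141, -0.005, 0.757]
force: [-2.6, 0.5, 9.3]
grip_width: 0.0494
```

carry_out(commands=[1, 0, 0, -0.05, 0, 0, 0, 1, 0, 0, -0.09, 0, 0, 0, 1, 0, 0, -0.09, 0, 0, 0])

```text
time_s: 9.82
ee_pos: [0.4856, 0.2253, 0.1352]
eef_rot: [3.14, -0.006, 0.757]
force: [-2.2, -0.0, 9.3]
grip_width: 0.0496
```

carry_out(commands=[1, -0.01, 0, -0.05, 0, 0.003, 0, 1, -0.01, 0, -0.09, 0, 0.003, 0, 1, -0.01, 0, -0.09, 0, 0.003, 0])

```text
time_s: 10.07
ee_pos: [0.4856, 0.2252, 0.1352]
eef_rot: [-3.141, -0.004, 0.757]
force: [-3.5, -0.5, 12.3]
grip_width: 0.0498
```

carry_out(commands=[1, 0, 0, -0.05, 0, 0, 0, 1, 0, 0, -0.09, 0, 0, 0, 1, 0, 0, -0.09, 0, 0, 0])

```text
time_s: 10.32
ee_pos: [0.4856, 0.2253, 0.1352]
eef_rot: [-3.141, -0.004, 0.757]
force: [-3.2, -0.6, 12.9]
grip_width: 0.0497
```

carry_out(commands=[1, 0, 0, -0.05, 0, 0, 0, 1, 0, 0, -0.09, 0, 0, 0, 1, 0, 0, -0.09, 0, 0, 0])

```text
time_s: 10.57
ee_pos: [0.4857, 0.2253, 0.1352]
eef_rot: [-3.141, -0.005, 0.757]
force: [-3.4, -0.6, 12.9]
grip_width: 0.0495
```

carry_out(commands=[1, -0.02, 0, -0.1, 0, 0, 0.0, 1, -0.02, 0, -0.1, 0, 0, 0.04, 1, -0.02, 0, -0.1, 0, 0, 0.08, 1, -0.02, 0, -0.1, 0, 0, 0.12, 1, -0.02, 0, -0.1, 0, 0, 0.12])

```text
time_s: 10.98
ee_pos: [0.4858, 0.2254, 0.1352]
eef_rot: [3.141, -0.006, 0.88]
force: [-1.7, 0.7, 12.8]
grip_width: 0.0497
```

Run:
```python
from h import *
o=ctrl.get_obs(); print(o["ee_pos"].round(4),o["eef_rot"].round(4),o["force"].round(2),o["moment"].round(3),o["grip_width"])
```

```text
[0.4858 0.2254 0.1352] [ 3.1411 -0.0062  0.8799] [-1.67  0.74 12.8 ] [-0.063  0.302 -0.004] 0.04972780492567208
```

Turned 0.12 rad, still solid. Continue, with modest lateral forces.

carry_out(commands=[1, -0.01, 0, -0.1, 0, 0, 0.04, 1, -0.01, 0, -0.1, 0, 0, 0.08, 1, -0.01, 0, -0.1, 0, 0, 0.12, 1, -0.01, 0, -0.1, 0, 0, 0.16, 1, -0.01, 0, -0.1, 0, 0, 0.2, 1, -0.01, 0, -0.1, 0, 0, 0.24, 1, -0.01, 0, -0.1, 0, 0, 0.24])

```text
time_s: 11.57
ee_pos: [0.4861, 0.2256, 0.1352]
eef_rot: [3.14, -0.007, 1.123]
force: [-1.1, 0.5, 11.4]
grip_width: 0.0494
```

carry_out(commands=[1, 0, 0, -0.1, 0, 0, 0.04, 1, 0, 0, -0.1, 0, 0, 0.08, 1, 0, 0, -0.1, 0, 0, 0.12, 1, 0, 0, -0.1, 0, 0, 0.16, 1, 0, 0, -0.1, 0, 0, 0.2, 1, 0, 0, -0.1, 0, 0, 0.2])

```text
time_s: 12.07
ee_pos: [0.4864, 0.2258, 0.1352]
eef_rot: [3.139, -0.008, 1.325]
force: [-1.4, 0.8, 12.2]
grip_width: 0.0494
```

carry_out(commands=[1, 0, 0, -0.11, 0, 0, 0.04, 1, 0, 0, -0.11, 0, 0, 0.08, 1, 0, 0, -0.11, 0, 0, 0.12, 1, 0, 0, -0.11, 0, 0, 0.16, 1, 0, 0, -0.11, 0, 0, 0.2, 1, 0, 0, -0.11, 0, 0, 0.2])

```text
time_s: 12.57
ee_pos: [0.4868, 0.226, 0.1352]
eef_rot: [3.137, -0.009, 1.528]
force: [-1.8, 1.2, 13.5]
grip_width: 0.0495
```

carry_out(commands=[1, 0, 0, -0.11, 0, 0, 0.04, 1, 0, 0, -0.11, 0, 0, 0.08, 1, 0, 0, -0.11, 0, 0, 0.12, 1, 0, 0, -0.11, 0, 0, 0.16, 1, 0, 0, -0.11, 0, 0, 0.2, 1, 0, 0, -0.11, 0, 0, 0.2])

```text
time_s: 13.07
ee_pos: [0.4868, 0.2261, 0.1352]
eef_rot: [3.137, -0.009, 1.73]
force: [-4.4, 0.7, 14.1]
grip_width: 0.0493
```

Run:
```python
from h import *
o=ctrl.get_obs(); print(o["ee_pos"].round(4),o["eef_rot"].round(4),o["force"].round(2),o["moment"].round(3),o["grip_width"])
```

```text
[0.4868 0.2261 0.1352] [ 3.1368 -0.0093  1.7304] [-4.38  0.68 14.12] [-0.088  0.84  -0.055] 0.049349168396451155
```

carry_out(commands=[1, -0.02, 0, -0.11, 0, 0, 0.04, 1, -0.02, 0, -0.11, 0, 0, 0.08, 1, -0.02, 0, -0.11, 0, 0, 0.12, 1, -0.02, 0, -0.11, 0, 0, 0.16, 1, -0.02, 0, -0.11, 0, 0, 0.21, 1, -0.02, 0, -0.11, 0, 0, 0.21])

```text
time_s: 13.57
ee_pos: [0.4867, 0.2262, 0.1352]
eef_rot: [3.136, -0.009, 1.944]
force: [-3.9, -0.3, 14.0]
grip_width: 0.0493
```

carry_out(commands=[1, 0, 0, 0.05, 0, 0, 0, 1, 0, 0, 0.1, 0, 0, 0, 1, 0, 0, 0.1, 0, 0, 0, 1, 0, 0, 0.1, 0, 0, 0])

```text
time_s: 13.9
ee_pos: [0.4867, 0.2262, 0.1368]
eef_rot: [3.136, -0.009, 1.944]
force: [-2.9, -0.5, 9.7]
grip_width: 0.0497
```

carry_out(commands=[1, -0.01, 0, 0.05, 0, 0, 0, 1, -0.01, 0, 0.1, 0, 0, 0, 1, -0.01, 0, 0.15, 0, 0, 0, 1, -0.01, 0, 0.2, 0, 0, 0, 1, -0.01, 0, 0.25, 0, 0, 0, 1, -0.01, 0, 0.3, 0, 0, 0, 1, -0.01, 0, 0.3, 0, 0, 0])

```text
time_s: 14.48
ee_pos: [0.4867, 0.2261, 0.1402]
eef_rot: [3.135, -0.009, 1.944]
force: [0.1, -0.3, 7.3]
grip_width: 0.0496
```

carry_out(commands=[1, 0, 0, 0.05, 0, 0, 0, 1, 0, 0, 0.1, 0, 0, 0, 1, 0, 0, 0.15, 0, 0, 0, 1, 0, 0, 0.15, 0, 0, 0])

```text
time_s: 14.82
ee_pos: [0.4867, 0.2261, 0.142]
eef_rot: [3.135, -0.009, 1.944]
force: [-1.6, 1.2, 6.1]
grip_width: 0.0495
```

carry_out(commands=[1, 0, 0, 0.05, 0, 0, 0, 1, 0, 0, 0.1, 0, 0, 0, 1, 0, 0, 0.1, 0, 0, 0])

```text
time_s: 15.07
ee_pos: [0.4867, 0.2261, 0.1434]
eef_rot: [3.135, -0.009, 1.944]
force: [-0.8, 0.7, 6.3]
grip_width: 0.05
```

carry_out(commands=[1, 0, 0, 0.05, 0, 0, 0, 1, 0, 0, 0.1, 0, 0, 0, 1, 0, 0, 0.15, 0, 0, 0, 1, 0, 0, 0.15, 0, 0, 0])

```text
time_s: 15.4
ee_pos: [0.4867, 0.2261, 0.1451]
eef_rot: [3.135, -0.009, 1.944]
force: [-0.6, 0.4, 5.3]
grip_width: 0.0497
```

carry_out(commands=[1, 0, 0, 0.05, 0, 0, 0, 1, 0, 0, 0.1, 0, 0, 0, 1, 0, 0, 0.15, 0, 0, 0, 1, 0, 0, 0.15, 0, 0, 0])

```text
time_s: 15.73
ee_pos: [0.4867, 0.2261, 0.1468]
eef_rot: [3.135, -0.009, 1.944]
force: [-0.8, 1.3, 5.2]
grip_width: 0.0498
```

carry_out(commands=[1, 0, 0, 0.05, 0, 0, 0, 1, 0, 0, 0.1, 0, 0, 0, 1, 0, 0, 0.15, 0, 0, 0, 1, 0, 0, 0.15, 0, 0, 0])

```text
time_s: 16.07
ee_pos: [0.4866, 0.2261, 0.1483]
eef_rot: [3.135, -0.009, 1.944]
force: [0.2, 0.7, 4.2]
grip_width: 0.0495
```

carry_out(commands=[1, 0, 0, 0.2, 0, 0, 0, 1, 0, 0, 0.4, 0, 0, 0, 1, 0, 0, 0.6, 0, 0, 0, 1, 0, 0, 0.8, 0, 0, 0, 1, 0, 0, 1.0, 0, 0, 0, 1, 0, 0, 1.2, 0, 0, 0, 1, 0, 0, 1.2, 0, 0, 0])

```text
time_s: 16.65
ee_pos: [0.4867, 0.2261, 0.1606]
eef_rot: [3.135, -0.009, 1.944]
force: [0.5, 0.5, 0.4]
grip_width: 0.0496
```

carry_out(commands=[1, 0, 0, 0.4, 0, 0, 0, 1, 0, 0, 0.8, 0, 0, 0, 1, 0, 0, 1.2, 0, 0, 0, 1, 0, 0, 1.6, 0, 0, 0, 1, 0, 0, 2.2, 0, 0, 0, 1, 0, 0, 2.8, 0, 0, 0, 1, 0, 0, 3.6, 0, 0, 0, 1, 0, 0, 4.6, 0, 0, 0, 1, 0, 0, 5.6, 0, 0, 0, 1, 0, 0, 5.6, 0, 0, 0])

```text
time_s: 17.48
ee_pos: [0.4874, 0.2264, 0.2192]
eef_rot: [3.131, -0.009, 1.944]
force: [0.0, -0.5, 0.5]
grip_width: 0.0498
```

Run:
```python
from h import *
o=ctrl.get_obs(); print(o["ee_pos"].round(4),o["eef_rot"].round(4),o["force"].round(2),o["grip_width"],o["qpos"].round(3))
b,d=viewer.camera("side")
cv2.imwrite("pics/c2.png",cv2.resize(b[170:350,200:400],None,fx=3,fy=3,interpolation=cv2.INTER_CUBIC))
from scipy.optimize import least_squares
for c in("top","side"):
    im,d=(viewer.camera(c) if c=="top" else (b,d)); P=pts(c,d,np.ones(d.shape,bool))
    m=(np.hypot(P[:,0]-.508,P[:,1]+.144)<.085)&(P[:,2]>.0115)&(P[:,2]<.02)
    Q=P[m]; s=least_squares(lambda p:np.hypot(Q[:,0]-p[0],Q[:,1]-p[1])-.0735,[.508,-.144],loss="soft_l1",f_scale=.002); print(c,len(Q),s.x.round(4),Q.min(0).round(4),Q.max(0).round(4))
```

```text
[0.4874 0.2264 0.2192] [ 3.1312 -0.009   1.9438] [ 0.02 -0.54  0.51] 0.04978636007853222 [ 0.362  0.255  1.546  0.009  1.33  -1.584]
top 318 [ 0.507  -0.1442] [ 0.4348 -0.2185  0.0115] [ 0.5799 -0.0719  0.0193]Traceback (most recent call last):
  File "<stdin>", line 9, in <module>
    return umr_minimum(a, axis, None, out, keepdims, initial, where)
ValueError: zero-size array to reduction operation minimum which has no identity
```

View pics/c2.png

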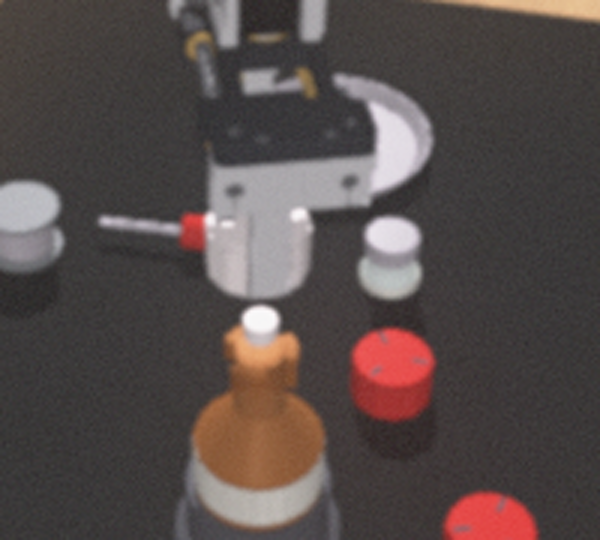

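Cap is off the neck and held (crop 258,255). Carry it over to the dish.

carry_out(commands=[1, 0.5, -9, 0, 0, 0, -0.12, 1, 0.5, -9, 0, 0, 0, -0.12, 1, 0.5, -9, 0, 0, 0, -0.12, 1, 1, -20, 0, -0.005, 0.003, -0.27, 1, 1, -20, 0, -0.005, 0.003, -0.27, 1, 1, -20, 0, -0.005, 0.003, -0.27, 1, 1.5, -31, 0, -0.01, 0.005, -0.4, 1, 1.5, -31, 0, -0.01, 0.005, -0.4, 1, 2, -37, 0, -0.012, 0.006, -0.5, 1, 2, -37, 0, -0.012, 0.006, -0.5, 1, 2, -37, 0, -0.012, 0.006, -0.5, 1, 2, -37, 0, -0.012, 0.006, -0.5])

```text
time_s: 18.58
ee_pos: [0.5065, -0.1455, 0.2162]
eef_rot: [-3.141, 0.002, 1.441]
force: [-0.1, 0.5, -0.8]
grip_width: 0.0497
```

carry_out(commands=[1, 0, 0, 0, 0, 0, 0, 1, 0, 0, 0, 0, 0, 0, 1, 0, 0, 0, 0, 0, 0])

```text
time_s: 18.83
ee_pos: [0.5066, -0.1443, 0.2162]
eef_rot: [-3.141, 0.002, 1.442]
force: [-0.3, 0.9, -0.7]
grip_width: 0.0496
```

carry_out(commands=[1, 0.1, 0, -2, 0, 0, 0, 1, 0.1, 0, -5, 0, 0, 0, 1, 0.1, 0, -8, 0, 0, 0, 1, 0.1, 0, -11, 0, 0, 0, 1, 0.1, 0, -13, 0, 0, 0, 1, 0.1, 0, -15, 0, 0, 0, 1, 0.1, 0, -17, 0, 0, 0, 1, 0.1, 0, -18.2, 0, 0, 0, 1, 0.1, 0, -18.6, 0, 0, 0, 1, 0.1, 0, -18.6, 0, 0, 0])

```text
time_s: 19.67
ee_pos: [0.5075, -0.1437, 0.0298]
eef_rot: [-3.139, 0.001, 1.443]
force: [0.4, -0.1, 0.1]
grip_width: 0.0495
```

Run:
```python
from h import *
o=ctrl.get_obs(); print(o["ee_pos"].round(4),o["eef_rot"].round(4),o["force"].round(2),o["grip_width"])
b,d=viewer.camera("side")
cv2.imwrite("pics/c3.png",cv2.resize(b[150:270,230:390],None,fx=4,fy=4,interpolation=cv2.INTER_CUBIC))
```

```text
[ 0.5075 -0.1437  0.0298] [-3.1395e+00  1.4000e-03  1.4433e+00] [ 0.38 -0.07  0.07] 0.04946595302175672
```

View pics/c3.png

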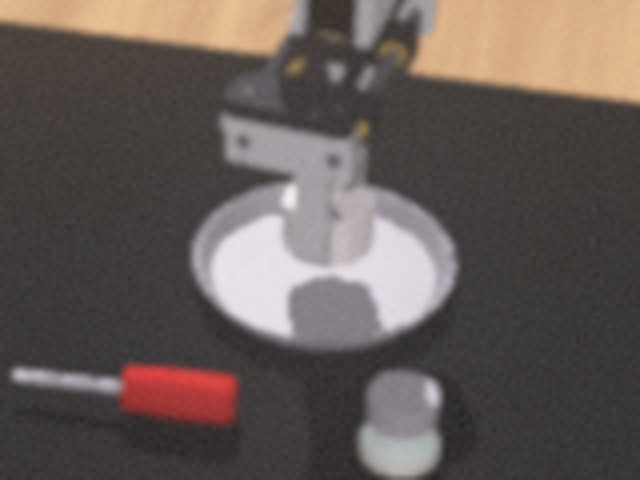

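Cap (crop ~328,225) hangs upright above the dish centre, and its shadow falls inside the dish. Lower slowly to contact; expected at TCP ≈ 0.006–0.007.

carry_out(commands=[1, 0, 0, -0.5, 0, 0, 0, 1, 0, 0, -1, 0, 0, 0, 1, 0, 0, -1.5, 0, 0, 0, 1, 0, 0, -1.8, 0, 0, 0, 1, 0, 0, -2, 0, 0, 0, 1, 0, 0, -2, 0, 0, 0])

```text
time_s: 20.22
ee_pos: [0.5077, -0.144, 0.0102]
eef_rot: [-3.14, 0.002, 1.443]
force: [0.1, -0.4, -1.5]
grip_width: 0.0498
```

carry_out(commands=[1, 0, 0, -0.05, 0, 0, 0, 1, 0, 0, -0.1, 0, 0, 0, 1, 0, 0, -0.1, 0, 0, 0])

```text
time_s: 20.47
ee_pos: [0.5077, -0.144, 0.0092]
eef_rot: [-3.14, 0.002, 1.443]
force: [0.6, 0.9, 0.4]
grip_width: 0.0494
```

carry_out(commands=[1, 0, 0, -0.05, 0, 0, 0, 1, 0, 0, -0.1, 0, 0, 0, 1, 0, 0, -0.1, 0, 0, 0])

```text
time_s: 20.72
ee_pos: [0.5077, -0.144, 0.0082]
eef_rot: [-3.14, 0.002, 1.443]
force: [0.3, 0.1, 0.2]
grip_width: 0.0493
```

carry_out(commands=[1, 0, 0, -0.05, 0, 0, 0, 1, 0, 0, -0.08, 0, 0, 0, 1, 0, 0, -0.08, 0, 0, 0])

```text
time_s: 20.97
ee_pos: [0.5077, -0.144, 0.0074]
eef_rot: [-3.14, 0.002, 1.443]
force: [0.1, -0.5, 0.2]
grip_width: 0.0491
```

carry_out(commands=[1, 0, 0, -0.05, 0, 0, 0, 1, 0, 0, -0.05, 0, 0, 0, 1, 0, 0, -0.05, 0, 0, 0])

```text
time_s: 21.22
ee_pos: [0.5077, -0.144, 0.0068]
eef_rot: [-3.14, 0.002, 1.443]
force: [0.1, -0.5, -0.1]
grip_width: 0.0498
```

carry_out(commands=[1, 0, 0, -0.05, 0, 0, 0, 1, 0, 0, -0.05, 0, 0, 0, 1, 0, 0, -0.05, 0, 0, 0])

```text
time_s: 21.47
ee_pos: [0.5077, -0.144, 0.0066]
eef_rot: [-3.14, 0.002, 1.443]
force: [-2.5, 1.0, 4.2]
grip_width: 0.0499
```

Contact felt (4.2 N at TCP 0.0066, as expected). Release and withdraw straight up.

carry_out(commands=[-0.6, 0, 0, 0, 0, 0, 0, -0.6, 0, 0, 0, 0, 0, 0, -0.6, 0, 0, 0, 0, 0, 0, -0.6, 0, 0, 0, 0, 0, 0, -0.6, 0, 0, 0, 0, 0, 0, -0.6, 0, 0, 0, 0, 0, 0], force=10)

```text
time_s: 21.97
ee_pos: [0.5077, -0.1439, 0.0065]
eef_rot: [-3.14, 0.002, 1.443]
force: [1.0, 0.2, 0.4]
grip_width: 0.075
```

carry_out(commands=[-0.6, 0, 0, 0.5, 0, 0, 0, -0.6, 0, 0, 1, 0, 0, 0, -0.6, 0, 0, 2, 0, 0, 0, -0.6, 0, 0, 4, 0, 0, 0, -0.6, 0, 0, 7, 0, 0, 0, -0.6, 0, 0, 10, 0, 0, 0, -0.6, 0, 0, 13, 0, 0, 0, -0.6, 0, 0, 16, 0, 0, 0, -0.6, 0, 0, 18, 0, 0, 0, -0.6, 0, 0, 18, 0, 0, 0, -0.6, 0, 0, 18, 0, 0, 0])

```text
time_s: 22.88
ee_pos: [0.508, -0.1441, 0.1881]
eef_rot: [3.14, 0.002, 1.443]
force: [-0.8, 0.1, -0.2]
grip_width: 0.0751
```

Run:
```python
from h import *
o=ctrl.get_obs(); print(o["time_s"],o["ee_pos"].round(4),o["force"].round(2),o["grip_width"])
b,d=viewer.camera("side")
cv2.imwrite("pics/c4.png",cv2.resize(b[150:390,180:400],None,fx=2.5,fy=2.5,interpolation=cv2.INTER_CUBIC)[:600])
for t in("cap","spool","jar","screwdriver"):
    for r in nets.silhouettes("side",t):
        P=pts("side",d,r["region"]); print(t,round(r["confidence"],2),np.round(np.percentile(P,[1,50,99],axis=0),3).tolist())
```

```text
22.8833 [ 0.508  -0.1441  0.1881] [-0.79  0.09 -0.24] 0.07507134510575643
cap 0.85 [[0.402, 0.071, -0.0], [0.425, 0.105, 0.029], [0.45, 0.12, 0.033]]
cap 0.82 [[0.328, 0.164, 0.0], [0.353, 0.222, 0.029], [0.377, 0.238, 0.033]]
cap 0.77 [[0.482, -0.209, 0.002], [0.506, -0.132, 0.031], [0.533, -0.118, 0.036]]
cap 0.41 [[0.441, 0.12, 0.0], [0.48, 0.246, 0.073], [0.53, 0.271, 0.176]]
spool 0.97 [[0.674, -0.031, -0.0], [0.696, 0.028, 0.036], [0.726, 0.044, 0.041]]
jar 0.7 [[0.424, -0.072, 0.001], [0.442, 0.003, 0.032], [0.462, 0.013, 0.045]]
screwdriver 0.67 [[0.531, -0.03, 0.002], [0.564, -0.005, 0.02], [0.611, 0.003, 0.028]]
```

View pics/c4.png

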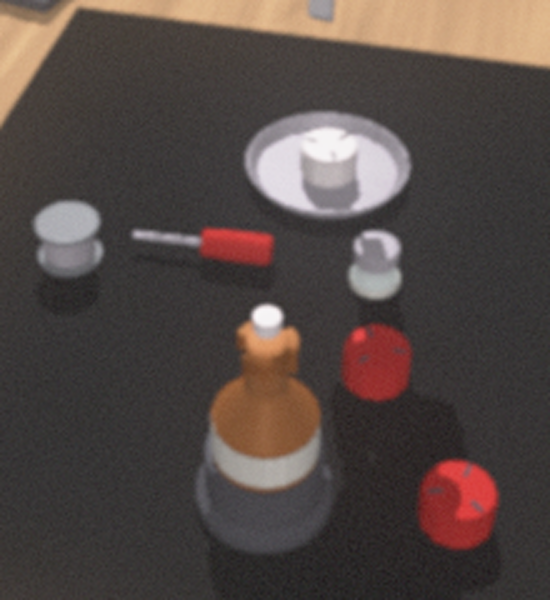

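The cap stands upright in the dish, top up (crop ~328,155). The neck is bare and everything else is where it was. Handing in.

```bash
python3 -c "
from station import ticket; print(ticket.hand_in())"
```

```text
the job is handed in; nothing more can be done
None
```

The safety cap is off the amber bottle and standing open side down in the centre of the steel dish, released. I handed the job in at about 23 s; the hand-in gives no verdict.

- **Pressing:** I gripped the cap on its flats and pressed it down about 12.3 mm. There it stopped moving and the force rose from about 9 N to 13 N.
- **Turning:** I turned it anticlockwise about 68 degrees while keeping it pressed. The reading was 11.4 to 14.1 N, with one dip to 11.4 N below your 13 to 15 N guide, but the cap's height never changed. The highest vertical force I read was about 14 N, with side forces up to about 6 N, well under the 28 N limit.
- **Lifting and placing:** The spring force faded to about zero as the cap came off. I lowered it until I felt contact at 4.2 N, opened the gripper and withdrew straight up.

**Last checks:** the side picture and depth show the cap top at about 31 mm in the dish, as expected, and a bare neck. The spool, jar, screwdriver and both red caps are where they started. The gripper is well clear, with force readings under 1 N. The networks' one odd result was a low-confidence "cap" on the bottle (0.41), which the picture shows is not one.

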